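# Open the sweets case and hold its lid up

### The job

Lift the lid of the sweets case by its handle to let a colleague restock it: before touching the slide catch, tug the lid upwards to learn whether it is caught. If it is caught, slide the catch knob all the way to the other end of its slot to free the lid. Raise the lid to at least half way to upright and finish while still holding it there (it falls shut if let go), with the other things on the counter left where they stand.

Things in the scene. Friction and masses are not known exactly. Their poses are not given: they have to be found in the camera images.
- case: sweets case screwed to the counter: 240 mm deep (its x), 300 wide (its y), 110 high, grey metal front, clear sides and lid, wrapped sweets inside. Origin: centre of its underside, on the counter; x points level from its front (facing the robot) to its hinge side, y to its left, z up.
- lid: the lid, about 0.4 kg (0.3 to 0.55), clear with a metal front rail, 6 to 8 mm thick, top of the closed lid 118 mm above the counter. Origin on the hinge line; at angle 0 its axes are parallel to those of the case. It swings freely and falls shut when let go at any angle.
- lid_angle (a joint): lid angle in rad: 0 closed, growing as the front rises; stop at 1.35. If caught, it comes up only about 0.025 rad (6 mm at the front) before it stops hard; if free it goes on rising. Turns about the y axis of the case through lid_hinge.
- lid_handle (a point): middle of the lid's handle: a round steel bar 10 mm thick, 90 mm long along the case's y, on a leg at each end, 38 mm above the lid's front rail. Lid shut: case x -95 mm, y +70 mm, 156.5 mm above the counter, that is 215 mm in front of the hinge line and 46 mm above it. It can be pinched from above; the bar can turn between the fingers as the lid swings.
- lid_hinge (a point): point in the middle of the hinge line, along the case's y at its far top edge: case x +120 mm, 110.5 mm above the counter.
- catch_slide (a joint): slide catch in m, 0 (knob at case y -92.5 mm, the right end) to 0.045 (case y -47.5 mm), growing along case +y. Starts within 8 mm of 0; stays where left, friction 2 N. The lid's keeper is hidden and fitted for either hand, so the knob's place does not tell if the lid is caught. If caught at the start, 0.045 frees it; if free, sliding may catch it (sliding back frees it). Slide with the lid down.
- catch_knob (a point): centre of the top of the catch knob: an upright black block, 16 mm (case x) by 14 mm (case y), at case x -146 mm, its top 127.5 mm above the counter. It stands 32 mm out of the flat top of the grey catch housing on the case's front (case x -120 to -165 mm, y -132 to -8 mm, top 95 mm above the counter).
- card_terminal: card payment terminal lying flat, 170 x 80 x 30 mm, black, left of the sweets case; loose, to be left alone; origin at the centre of its underside
- remote: slim black remote control, 190 x 45 x 20 mm, right of the case; loose, to be left alone; origin at the centre of its underside
- cactus: small round cactus in a clay pot, 66 mm across, 82 mm high, in front of the case; loose, to be left alone; origin at the centre of its underside
- tin: plain metal tin, 70 mm across, 60 mm high, in front of the case; loose, to be left alone; origin at the centre of its underside
- sauce: sauce bottle, 56 mm across, 170 mm high, left of the case half way along its side; loose, to be left alone; origin at the centre of its underside
- pen_cup: dark metal pen cup with pens, 72 mm across, 145 mm high with pens, right of the case half way along its side; loose, to be left alone; origin at the centre of its underside

How it is judged:
By the outcome, as a careful person would: the job done as asked, in the order asked, and still so for the second after the job is handed in, while the arm keeps its last pose, push and grip.
It also fails if it takes over 54 s, if anything falls off the work surface, if the arm or the gripper's body presses on something with over 40 N, if the wrist force passes 120 N, or if a joint passes its speed limit or range.

### The arm

A 6-joint arm with a two-finger parallel gripper is mounted at the origin on the work surface. World frame = base frame: x ahead of the robot, y to its left, z up, the work surface at z = 0. Lengths are in mm, angles in rad, forces in N, time in s.
With the tool pointing down it reaches from about 350 to 875 mm from the base axis. Payload 4.2 kg.
Tool frame: the origin (TCP) lies at the very end of the fingers, on their centre line; the grasp point (between the pads) lies 19 mm behind it; x points along the fingers, z is the direction in which the jaws open and shut, and the axes are right-handed (so a half turn about x gives the same grasp; the last joint's range is limited). The gripper opens to 85 mm and grips with 20 to 120 N. Pads are 22 mm wide; open, the fingers measure 114 mm over their backs; the gripper's body (76 mm by 85 mm) begins 54 mm behind the grasp point. The pads swing forward as they close: fully open they stand 13 mm farther back than shut.
Start: joints at [-0.852, 0.385, 0.008, 0, -1.194, -0.259], TCP at [277.367, -560.06, 231.312] pointing down, gripper open.
Joint ranges: [-3.14, 3.14], [-1.21, 2.06], [-1.07, 1.41], [-3.16, 2.05], [-2.99, -0.16], [-3.1, 3.1]. Speed limits (rad/s): [2.79, 2.79, 3.14, 3.14, 3.14, 3.14].

### API

Orientations are given as a unit quaternion [x, y, z, w].
In Python, from plant import r gives the robot as it stands.
- The arm moves only by the shell command python3 -m inch 'ROWS' [OPENING]. ROWS is a JSON object of lists of equal length, an entry for each row: "delta_pos": the shift along the tool's x, y, z in m, a list of three; "dr": the turn, a rotation vector about the tool's x, y, z in degrees, a list of three. In form: {"delta_pos": [[dx, dy, dz], ...], "dr": [[ax, ay, az], ...]}. A call has 1 to 5 rows; each row shifts and turns the pose as measured when the row begins, along the tool's axes as they then stand; what a row does not reach is not made up. A row lasts 1/12 s, in which the tool goes at most 41.7 mm and 7.16 degrees, less where a joint would pass 70% of its speed; a pose out of reach is approached as far as the arm can. A call with a gripper value outside its range is refused whole. OPENING is the finger opening in m, from 0 to 0.0854, set as the call begins (- or left out, the last holds). The fingers move at their own pace and stop on an object; the grip force is fixed at half the most. Time passes only in rows, so rows that do not move let the fingers close. It gives the time, the measured TCP pose, the force and the opening at its end, in the units of the state.
- r.read_state(): the state, without advancing time (a new reading comes with each control period).
- r.camera(name): name is "scene" or "top"; returns the picture (400x640x3 uint8, blue, green, red); there is no depth.
- r.get_calibration(name): a dict with "camera_matrix" (3x3 intrinsics, pixels), "R" (3x3) and "t" (3): a world point X has camera coordinates R X + t. Camera axes: x right, y down, z forward; pixel columns grow to the right and rows downward; lengths in mm; the calibration is good to about 2 mm. A picture is of the moment at which its call begins. get_calibration takes no time and is no camera call.
- r.finish_job(): hands the job in, once; it reports no verdict.
The state is a dict: "time": time; "q": joint angles; "joint_velocities": joint speeds; "joint_torque": joint torques, N m; "ee_pos": TCP position; "orientation": TCP orientation; "force": force on the tool from outside, world axes, zero at the start; "moment": the same for the moment, N m; "width": opening from 0.0 (shut) to 1.0 (fully open).
Only numpy, scipy, OpenCV 4.12 (cv2) and the standard library are available. Lean on these libraries where they do the work, as an engineer would, in place of code of your own. Each camera call takes 0.05 s, during which the arm holds its last target.

## Working session

There is one attempt and no reset: what is moved stays moved. The work goes in short steps, Python scripts to look and compute and a shell command to move; the robot and the scene stay as the last step left them, time stands still between calls to the robot, and variables do not carry over. Pictures are saved under pics/ and viewed, and the job is handed in when it is done.

```bash
ls; mkdir -p pics; python3 - <<'E'
from plant import r
import cv2,numpy as np
print(r.read_state())
for n in("scene","top"):
    cv2.imwrite(f"pics/{n}0.png",r.camera(n)); c=r.get_calibration(n); print(n,c)
E
```

```text
pics
{'time': 0.0, 'q': array([-8.52398233e-01,  3.85555412e-01,  6.64764062e-03, -5.00266063e-04,
       -1.19397572e+00, -2.58635031e-01]), 'joint_velocities': array([-0.00131818,  0.00070748, -0.00051302,  0.00149105,  0.00054062,
        0.00030969]), 'joint_torque': array([ 3.86791298e-04, -3.92290413e+01,  1.88405907e+01,  4.18603331e+00,
       -4.51683954e-03,  1.78569888e-05]), 'ee_pos': array([ 277.12332399, -559.56900912,  230.23060672]), 'orientation': array([-0.60008548,  0.37259777,  0.60140057,  0.37334391]), 'force': array([0.40991959, 0.22998475, 0.41029491]), 'moment': array([-0.01437253, -0.01335292,  0.02773972]), 'width': 1.0028194705770057}
scene {'camera_matrix': array([[454.89194054,   0.        , 312.42799006],
       [  0.        , 454.89194054, 192.42302756],
       [  0.        ,   0.        ,   1.        ]]), 'R': array([[ 0.01238351,  0.99991571,  0.00390151],
       [ 0.82288747, -0.00797426, -0.56814842],
       [-0.56806942,  0.01024618, -0.82291686]]), 't': array([ -53.72398557, -429.24665923, 1560.10747376])}
top {'camera_matrix': array([[498.51134267,   0.        , 309.72272927],
       [  0.        , 498.51134267, 198.54252787],
       [  0.        ,   0.        ,   1.        ]]), 'R': array([[-0.00419469, -0.99987268,  0.01539578],
       [-0.99777714,  0.00316097, -0.06656418],
       [ 0.06650704, -0.01564078, -0.99766336]]), 't': array([  28.57118176,  590.1623984 , 1295.71303974])}
```

View pics/scene0.png

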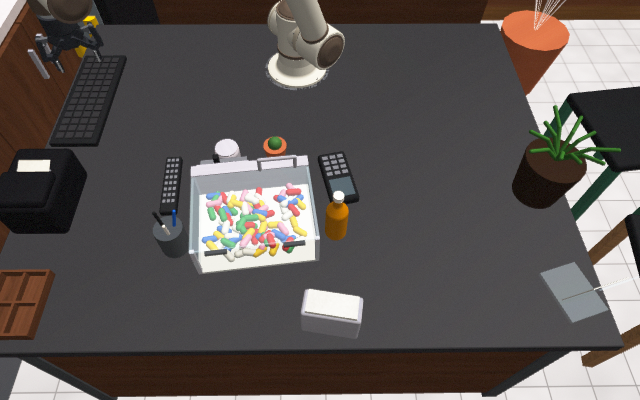

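View pics/top0.png

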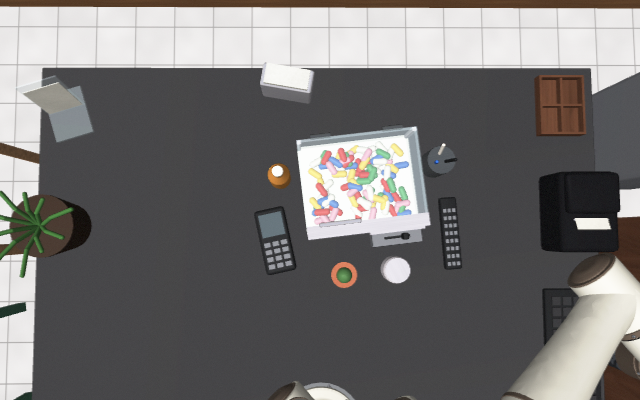

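The top view shows the case at about (300-425, 130-240), with the handle near (340,223), the knob near (405,237), the tin at (396,270) and the cactus at (344,275). I'll zoom in.

```bash
python3 - <<'E'
import cv2
a=cv2.imread("pics/top0.png")[190:290,290:440]; cv2.imwrite("pics/top0z.png",cv2.resize(a,None,fx=5.3,fy=5.3,interpolation=cv2.INTER_CUBIC))
a=cv2.imread("pics/scene0.png")[130:280,180:330]; cv2.imwrite("pics/scene0z.png",cv2.resize(a,None,fx=4,fy=4,interpolation=cv2.INTER_CUBIC))
E
```

```text
(no output)
```

View pics/top0z.png

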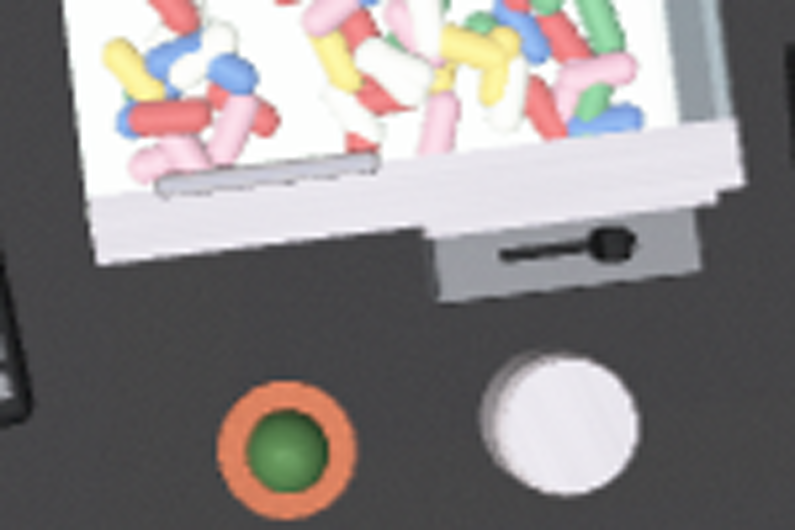

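View pics/scene0z.png

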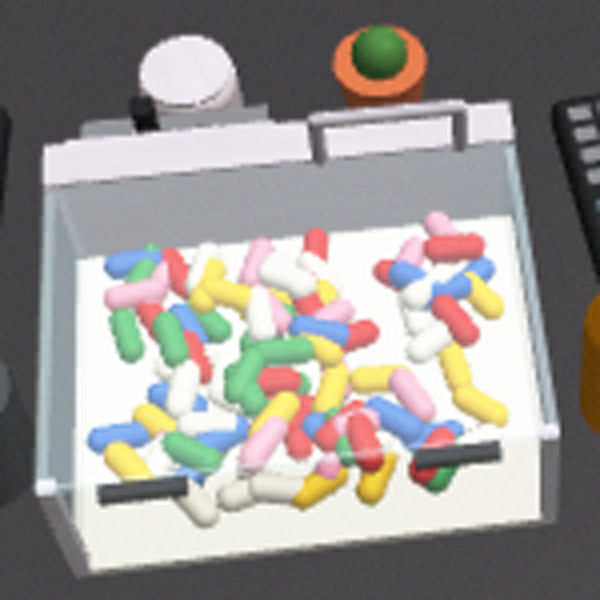

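Top zoom: bar ends are at (155,187) and (378,162), the knob top at about (613,244), and the housing front corners at (438,302) and (702,270). Scene zoom: bar from (309,119) to (467,105), knob top at about (143,101).

```bash
cat > h.py <<'E'
import numpy as np
from plant import r
C={n:r.get_calibration(n) for n in("scene","top")}
def ray(n,p):
    c=C[n];d=c["R"].T@np.linalg.solve(c["camera_matrix"],[p[0],p[1],1]);return -c["R"].T@c["t"],d
def plane(n,p,z):
    o,d=ray(n,p);return o+d*(z-o[2])/d[2]
def tri(a,b):
    (o,d),(p,e)=ray("top",a),ray("scene",b)
    s=np.linalg.lstsq(np.c_[d,-e],p-o,rcond=None)[0];A=o+d*s[0];B=p+e*s[1];return (A+B)/2,np.linalg.norm(A-B)
def proj(n,X):
    c=C[n];v=c["camera_matrix"]@(c["R"]@np.array(X)+c["t"]);return v[:2]/v[2]
def tz(x,y):return (290+x/5.3-.4,190+y/5.3-.4)
def sz(x,y):return (180+x/4-.4,130+y/4-.4)
E
python3 - <<'E'
from h import *
np.set_printoptions(precision=1,suppress=True)
L,R=tz(157,187),tz(378,161)
print("bar top",plane("top",L,158),plane("top",R,158),"tri",tri(L,sz(467,106)),tri(R,sz(309,119)))
print("rail front",plane("top",tz(97,265),112),plane("top",tz(745,187),112))
print("rail scene backL?",plane("scene",sz(510,102),118),plane("scene",sz(43,148),118))
print("housing front",plane("top",tz(438,302),95),plane("top",tz(702,270),95))
print("knob",plane("top",tz(616,244),127.5),plane("scene",sz(143,100),127.5),tri(tz(616,244),sz(143,100)))
print("tin",plane("top",tz(568,425),60),"cactus rim",plane("top",tz(287,450),60))
# hinge back corners
print("back corners top",plane("top",(297,141),115),plane("top",(416,128),115))
E
```

```text
bar top [518.9   6.5 158. ] [530.  -91.9 158. ] tri (array([518.9,   6.5, 155.8]), np.float64(0.0888561824171666)) (array([530. , -91.6, 157.8]), np.float64(0.5935612227323497))
rail front [483.8  32.7 112. ] [ 518.4 -267.3  112. ]
rail scene backL? [485.   33.3 118. ] [ 520.2 -265.8  118. ]
housing front [ 465.6 -126.7   95. ] [ 479.9 -250.7   95. ]
knob [ 492.5 -203.8  127.5] [ 488.9 -203.7  127.5] (array([ 492.5, -202.7,  131.9]), np.float64(0.3008767029541105))
tin [ 405.5 -193.3   60. ] cactus rim [394.4 -58.4  60. ]
back corners top [726.1  58.7 115. ] [ 758.2 -236.2  115. ]
```

```bash
cat >> h.py <<'E'
from scipy.spatial.transform import Rotation as Ro
YAW=0.1135
cx=np.array([np.cos(YAW),np.sin(YAW),0]);cy=np.array([-np.sin(YAW),np.cos(YAW),0]);cz=np.array([0,0,1.])
O=np.array([627.2,-101.3,0])
def case(x,y,z):return O+x*cx+y*cy+z*cz
def incase(p):return np.array([(p-O)@cx,(p-O)@cy,p[2]])
def plan(target,sgn=1,tilt=0,jaw="x"):
    """rows needed; tilt rad about case y (positive leans finger tips like the lid's rise)"""
    s=r.read_state();R0=Ro.from_quat(s["orientation"])
    z=sgn*(cx if jaw=="x" else cy);x=-cz;M=np.c_[x,np.cross(z,x),z]
    Rt=Ro.from_rotvec(tilt*cy)*Ro.from_matrix(M)
    d=R0.inv().apply(np.array(target)-s["ee_pos"]);w=np.degrees((R0.inv()*Rt).as_rotvec())
    np.set_printoptions(precision=2,suppress=True)
    print("delta mm",d,"len",np.linalg.norm(d),"rot",w,"| case tcp",incase(s["ee_pos"]),"F",s["force"],"w",s["width"],"t",s["time"])
def st():
    s=r.read_state();print("case tcp",incase(s["ee_pos"]),"F",s["force"],"Fcase",s["force"]@cx,s["force"]@cy,"w",s["width"],"t",s["time"])
E
python3 - <<'E'
from h import *
for s in(1,-1): plan(case(-95,70,240),s)
print(r.read_state()["q"],Ro.from_quat(r.read_state()["orientation"]).as_matrix())
E
```

```text
delta mm [  -9.02 -451.42  353.54] len 573.4567588460939 rot [109.83   0.07  -0.11] | case tcp [-399.7  -415.71  230.31] F [-0.54  0.71 -0.22] w 0.9965874232154146 t 0.1
delta mm [  -9.02 -451.42  353.54] len 573.4567588460939 rot [-70.17   0.1    0.07] | case tcp [-399.7  -415.71  230.31] F [-0.54  0.71 -0.22] w 0.9965874232154146 t 0.1
[-0.85  0.39  0.01 -0.   -1.19 -0.26] [[-0.   -0.9  -0.44]
 [ 0.   -0.44  0.9 ]
 [-1.    0.    0.  ]]
```

```bash
python3 -m inch '{"delta_pos":[[-0.002,0,0],[-0.002,0,0],[-0.002,0,0],[-0.002,0,0],[-0.002,0,0]],"dr":[[-7,0,0],[-7,0,0],[-7,0,0],[-7,0,0],[-7,0,0]]}' 0.06
python3 -m inch '{"delta_pos":[[-0.002,0,0],[-0.002,0,0],[-0.002,0,0],[-0.002,0,0],[-0.002,0,0]],"dr":[[-7,0,0],[-7,0,0],[-7,0,0],[-7,0,0],[-7,0,0]]}'
python3 - <<'E'
from h import *
plan(case(-95,70,240),-1)
E
```

```text
time: 0.52
ee_pos: [276.2, -557.8, 236.6]
orientation: [-0.684, 0.167, 0.689, 0.172]
force: [-0.0, -0.5, -0.7]
width: 0.707
time: 0.93
ee_pos: [275.5, -556.3, 243.5]
orientation: [-0.703, -0.055, 0.708, -0.044]
force: [-1.4, -0.3, -0.0]
width: 0.701
delta mm [   9.14 -473.59 -319.11] len 571.1428911494168 rot [1.57 0.36 0.91] | case tcp [-400.99 -412.24  243.52] F [-1.44 -0.28 -0.02] w 0.7010072661030714 t 0.9333
```

```bash
A='{"delta_pos":[[0,-0.032,-0.0215],[0,-0.032,-0.0215],[0,-0.032,-0.0215],[0,-0.032,-0.0215],[0,-0.032,-0.0215]],"dr":[[0,0,0],[0,0,0],[0,0,0],[0,0,0],[0,0,0]]}' ; unset A
python3 -m inch '{"delta_pos":[[0,-0.032,-0.0215],[0,-0.032,-0.0215],[0,-0.032,-0.0215],[0,-0.032,-0.0215],[0,-0.032,-0.0215]],"dr":[[0,0,0],[0,0,0],[0,0,0],[0,0,0],[0,0,0]]}'
python3 -m inch '{"delta_pos":[[0,-0.032,-0.0215],[0,-0.032,-0.0215],[0,-0.032,-0.0215],[0,-0.032,-0.0215],[0,-0.032,-0.0215]],"dr":[[0,0,0],[0,0,0],[0,0,0],[0,0,0],[0,0,0]]}'
python3 - <<'E'
from h import *
plan(case(-95,70,240),-1)
E
```

```text
time: 1.35
ee_pos: [357.7, -381.8, 240.6]
orientation: [-0.701, -0.054, 0.71, -0.04]
force: [1.0, -0.2, 0.2]
width: 0.702
time: 1.77
ee_pos: [443.8, -199.4, 241.3]
orientation: [-0.7, -0.054, 0.711, -0.039]
force: [1.0, 0.5, 0.2]
width: 0.701
delta mm [   3.24 -144.91 -100.99] len 176.65396388128235 rot [1.01 0.78 1.29] | case tcp [-193.37  -76.72  241.31] F [1.   0.47 0.21] w 0.7014717345829846 t 1.7667
```

```bash

python3 -m inch '{"delta_pos":[[0,-0.032,-0.0225],[0,-0.032,-0.0225],[0,-0.032,-0.0225],[0,-0.032,-0.022],[0,-0.015,-0.01]],"dr":[[0.3,0.2,0.3],[0.3,0.2,0.3],[0.3,0.2,0.3],[0.1,0.2,0.3],[0,0,0]]}'
python3 -m inch '{"delta_pos":[[0,0,0]],"dr":[[0,0,0]]}'
python3 - <<'E'
from h import *
plan(case(-95,70,240),-1)
import cv2
for n in("scene","top"):
    im=r.camera(n); cv2.imwrite(f"pics/{n}1z.png",cv2.resize(im[100:290,180:460],None,fx=2.8,fy=2.8,interpolation=cv2.INTER_CUBIC))
E
```

```text
time: 2.18
ee_pos: [527.1, -33.9, 241.7]
orientation: [0.706, 0.042, -0.706, 0.04]
force: [0.3, 0.0, -0.2]
width: 0.702
time: 2.27
ee_pos: [528.4, -30.7, 241.0]
orientation: [-0.706, -0.043, 0.706, -0.042]
force: [1.4, -0.3, 1.0]
width: 0.705
delta mm [ 1.02 11.32  4.88] len 12.369260293696511 rot [0.41 0.01 0.11] | case tcp [-90.2   81.35 241.04] F [ 1.38 -0.32  0.96] w 0.7049059412860526 t 2.2667
```

View pics/scene1z.png

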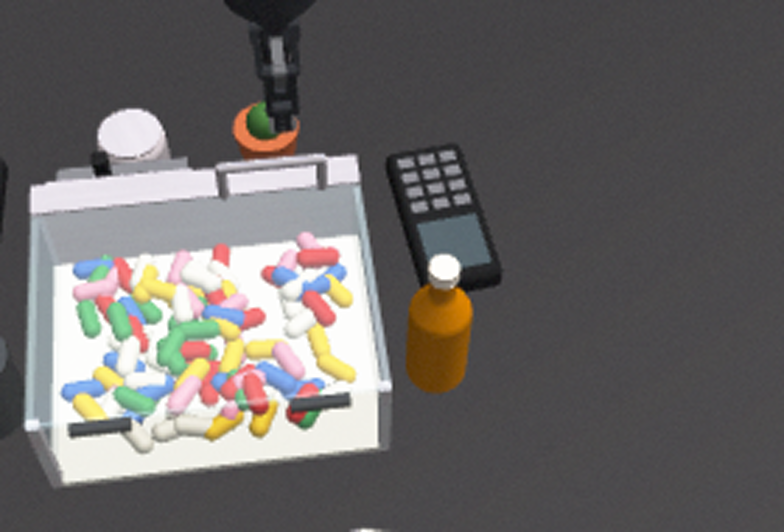

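The gripper is above the handle, offset by about 11 mm in y as measured. Next I'll correct that and go down with the opening at 60 mm.

```bash

python3 -m inch '{"delta_pos":[[0.01,0.011,0.005],[0.02,0,0],[0.02,0,0],[0.02,0,0],[0,0,0]],"dr":[[0.4,0,0],[0,0,0],[0,0,0],[0,0,0],[0,0,0]]}'
python3 - <<'E'
from h import *
plan(case(-95,70,138),-1)
E
```

```text
time: 2.78
ee_pos: [520.1, -51.0, 170.0]
orientation: [-0.706, -0.037, 0.706, -0.036]
force: [-1.3, -0.2, 0.1]
width: 0.703
delta mm [31.97 -7.88 -5.61] len 33.40455917986325 rot [-0.57 -0.    0.11] | case tcp [-100.69   62.12  169.96] F [-1.34 -0.21  0.13] w 0.7029347889356826 t 2.7833
```

```bash

python3 -m inch '{"delta_pos":[[0,-0.005,-0.004],[0.012,-0.002,-0.001],[0.012,0,0],[0.005,0,0],[0,0,0]],"dr":[[0,0,0],[0,0,0],[0,0,0],[0,0,0],[0,0,0]]}'
python3 - <<'E'
from h import *
plan(case(-95,70,138),-1)
E
```

```text
time: 3.2
ee_pos: [526.2, -46.9, 145.2]
orientation: [0.709, 0.035, -0.704, 0.034]
force: [-0.6, -0.3, -0.1]
width: 0.7
delta mm [ 7.16 -4.53  0.93] len 8.526053010226725 rot [-0.9  -0.37  0.03] | case tcp [-94.18  65.45 145.17] F [-0.58 -0.32 -0.14] w 0.6998678934092966 t 3.2
```

```bash

python3 -m inch '{"delta_pos":[[0.006,-0.003,0.001],[0,0,0],[0,0,0]],"dr":[[-0.8,0,0],[0,0,0],[0,0,0]]}'
python3 - <<'E'
from h import *
plan(case(-95,70,138),-1)
import cv2
for n in("scene","top"):
    im=r.camera(n); cv2.imwrite(f"pics/{n}2z.png",cv2.resize(im[130:280,230:430],None,fx=4,fy=4,interpolation=cv2.INTER_CUBIC))
E
```

```text
time: 3.45
ee_pos: [526.5, -44.1, 141.5]
orientation: [0.71, 0.04, -0.702, 0.04]
force: [0.3, -0.1, 0.9]
width: 0.701
delta mm [ 3.5  -1.75  1.48] len 4.18673410851675 rot [-0.03 -0.64  0.01] | case tcp [-93.56  68.25 141.52] F [ 0.27 -0.06  0.9 ] w 0.7007063386180676 t 3.45
```

View pics/scene2z.png

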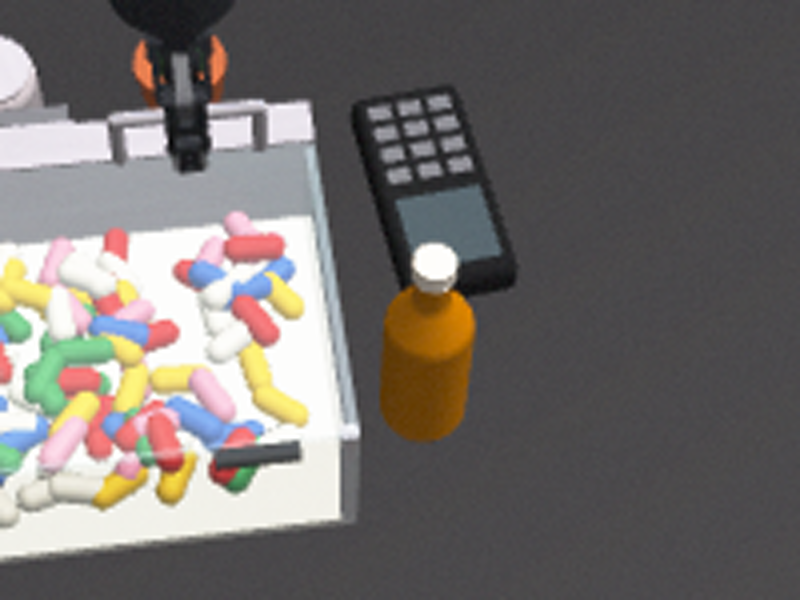

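View pics/top2z.png

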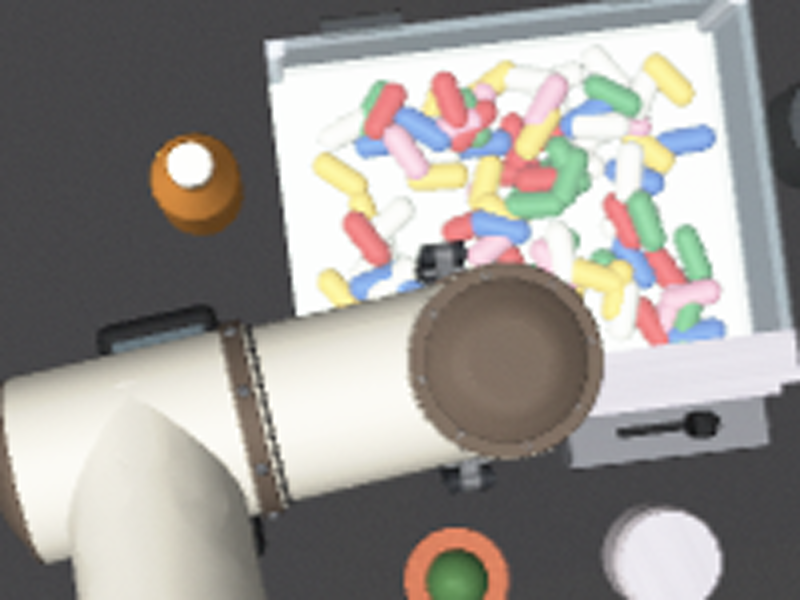

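In the scene view the fingers straddle the bar at its middle, with the near finger at (190,150) between the legs at (118,140) and (260,130). I'll close now.

```bash

python3 -m inch '{"delta_pos":[[0.003,-0.001,0.001],[0,0,0],[0,0,0],[0,0,0],[0,0,0]],"dr":[[0,0,0],[0,0,0],[0,0,0],[0,0,0],[0,0,0]]}' 0
python3 -m inch '{"delta_pos":[[0,0,0],[0,0,0],[0,0,0],[0,0,0]],"dr":[[0,0,0],[0,0,0],[0,0,0],[0,0,0]]}' 
python3 - <<'E'
from h import *
plan(case(-95,70,138),-1)
E
```

```text
time: 3.97
ee_pos: [524.6, -43.0, 138.9]
orientation: [0.71, 0.04, -0.702, 0.04]
force: [-2.4, 1.0, 3.3]
width: 0.094
time: 4.3
ee_pos: [524.6, -43.0, 139.0]
orientation: [0.71, 0.04, -0.702, 0.04]
force: [-1.6, 0.4, -0.1]
width: 0.093
delta mm [ 1.   -0.48 -0.3 ] len 1.1503572446872687 rot [-0.03 -0.6   0.02] | case tcp [-95.31  69.52 139.  ] F [-1.59  0.41 -0.11] w 0.09289312400803722 t 4.3
```

Gripped: it stopped on the bar at about 8–10 mm. Now the tug, in small steps.

```bash

python3 -m inch '{"delta_pos":[[-0.003,0,0],[-0.003,0,0]],"dr":[[0,0,0],[0,0,0]]}' 
python3 -m inch '{"delta_pos":[[-0.003,0,0],[-0.003,0,0]],"dr":[[0,0,0],[0,0,0]]}' 
python3 -m inch '{"delta_pos":[[-0.003,0,0]],"dr":[[0,0,0]]}'
```

```text
time: 4.47
ee_pos: [525.8, -42.9, 144.3]
orientation: [0.71, 0.04, -0.702, 0.04]
force: [3.2, -0.7, -3.4]
width: 0.092
time: 4.63
ee_pos: [525.9, -42.8, 145.3]
orientation: [0.71, 0.04, -0.702, 0.038]
force: [10.8, -4.3, -23.5]
width: 0.089
time: 4.72
ee_pos: [525.8, -42.8, 145.1]
orientation: [0.71, 0.04, -0.702, 0.037]
force: [7.8, -2.3, -18.6]
width: 0.091
```

```bash

python3 -m inch '{"delta_pos":[[-0.006,0,0],[-0.006,0,0]],"dr":[[0,0,0],[0,0,0]]}'
python3 -m inch '{"delta_pos":[[0.003,0,0],[0.003,0,0],[0,0,0],[0,0,0]],"dr":[[0,0,0],[0,0,0],[0,0,0],[0,0,0]]}'
python3 -c "
from h import *
plan(case(-95,70,138),-1)"
```

```text
time: 4.88
ee_pos: [525.9, -42.7, 145.9]
orientation: [0.709, 0.04, -0.703, 0.035]
force: [17.1, -5.5, -39.1]
width: 0.094
time: 5.22
ee_pos: [524.7, -42.9, 140.1]
orientation: [0.706, 0.04, -0.706, 0.036]
force: [0.9, -0.5, -3.6]
width: 0.093
delta mm [ 2.11 -0.37 -0.27] len 2.156607018546211 rot [-0.36 -0.07  0.3 ] | case tcp [-95.27  69.62 140.1 ] F [ 0.9  -0.52 -3.63] w 0.093449928221224 t 5.2167
```

The lid stops hard after 6 mm, with about 39 N downwards, so it is caught. I'll set it down, release it and move to the right of the knob.

```bash

python3 -m inch '{"delta_pos":[[0.002,0,0],[0,0,0],[0,0,0],[0,0,0],[0,0,0]],"dr":[[0,0,0],[0,0,0],[0,0,0],[0,0,0],[0,0,0]]}' 0.06
python3 -m inch '{"delta_pos":[[0,0,0],[-0.015,0,0],[-0.025,0,0],[-0.025,0,0],[0,0,0]],"dr":[[0,0,0],[0,0,0],[0,0,0],[0,0,0],[0,0,0]]}' 
python3 -c "
from h import *
plan(case(-150,-125,190),-1)"
```

```text
time: 5.63
ee_pos: [525.4, -42.8, 140.0]
orientation: [0.708, 0.04, -0.704, 0.036]
force: [0.1, 0.5, -0.1]
width: 0.699
time: 6.05
ee_pos: [524.1, -43.6, 205.9]
orientation: [-0.706, -0.039, 0.706, -0.036]
force: [0.7, 0.1, 0.2]
width: 0.705
delta mm [ 15.03 194.4   52.75] len 201.9917550891903 rot [-0.4   0.02  0.26] | case tcp [-95.89  68.96 205.88] F [0.71 0.05 0.23] w 0.7051704503623619 t 6.05
```

```bash

python3 -m inch '{"delta_pos":[[0,0.03,0.0085],[0,0.035,0.01],[0,0.035,0.01],[0,0.035,0.01],[0,0.03,0.008]],"dr":[[0,0,0],[0,0,0],[0,0,0],[0,0,0],[0,0,0]]}' 0
python3 -m inch '{"delta_pos":[[0,0.01,0.003],[0,0,0],[0,0,0]],"dr":[[0,0,0],[0,0,0],[0,0,0]]}' 
python3 -c "
from h import *
plan(case(-150,-125,190),-1)
print(incase(plane('top',tz(613,244),127.5)))"
```

```text
time: 6.47
ee_pos: [498.3, -213.0, 207.4]
orientation: [0.709, 0.044, -0.703, 0.04]
force: [-0.1, -0.5, 0.9]
width: 0.006
time: 6.72
ee_pos: [494.7, -228.7, 206.4]
orientation: [0.708, 0.041, -0.704, 0.037]
force: [-0.1, -0.5, -0.0]
width: -0.003
delta mm [16.26 13.54  4.  ] len 21.531857290470406 rot [-0.15 -0.41  0.28] | case tcp [-146.08 -111.55  206.35] F [-0.12 -0.45 -0.02] w -0.002766364178679405 t 6.7167
[-145.28  -85.18  127.5 ]
```

```bash

python3 -m inch '{"delta_pos":[[0,0.012,0.004],[0.02,0,0],[0.03,0,0],[0.01,0,0],[0,0,0]],"dr":[[0,-0.3,0.3],[0,0,0],[0,0,0],[0,0,0],[0,0,0]]}' 
python3 -c "
from h import *
plan(case(-150,-122,104),-1)"
```

```text
time: 7.13
ee_pos: [494.7, -239.7, 146.1]
orientation: [0.708, 0.041, -0.704, 0.043]
force: [-0.2, 0.5, 1.2]
width: 0.002
delta mm [42.1  -0.63  2.91] len 42.20778094934702 rot [ 0.26 -0.37 -0.2 ] | case tcp [-147.36 -122.47  146.12] F [-0.24  0.49  1.25] w 0.002138565475949822 t 7.1333
```

```bash

python3 -m inch '{"delta_pos":[[0.015,0,0.003],[0.015,0,0],[0.005,0,0],[0,0,0]],"dr":[[0,-0.3,0],[0,0,0],[0,0,0],[0,0,0]]}' 
python3 - <<'E'
from h import *
plan(case(-150,-122,104),-1)
import cv2
for n in("scene","top"):
    im=r.camera(n); cv2.imwrite(f"pics/{n}3z.png",cv2.resize(im[130:280,180:430],None,fx=3,fy=3,interpolation=cv2.INTER_CUBIC))
E
```

```text
time: 7.47
ee_pos: [494.1, -238.5, 111.9]
orientation: [0.707, 0.042, -0.705, 0.046]
force: [-0.4, -0.7, 0.4]
width: -0.002
delta mm [7.93 0.65 2.22] len 8.260111236936368 rot [ 0.64 -0.15 -0.33] | case tcp [-147.81 -121.28  111.93] F [-0.35 -0.67  0.41] w -0.0023603094632610256 t 7.4667
```

View pics/scene3z.png

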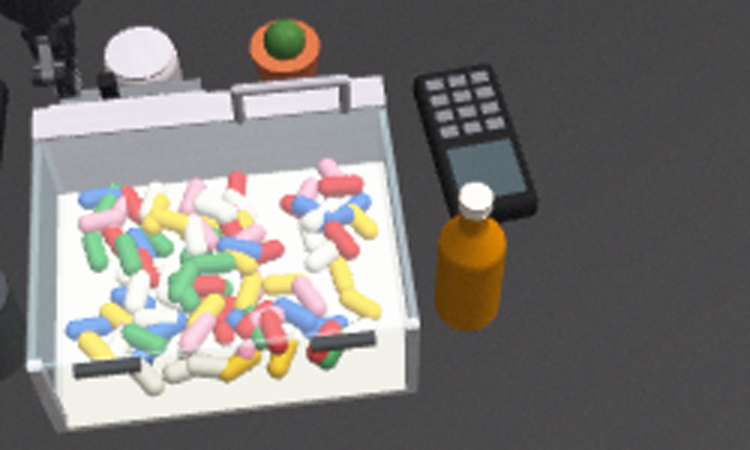

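View pics/top3z.png

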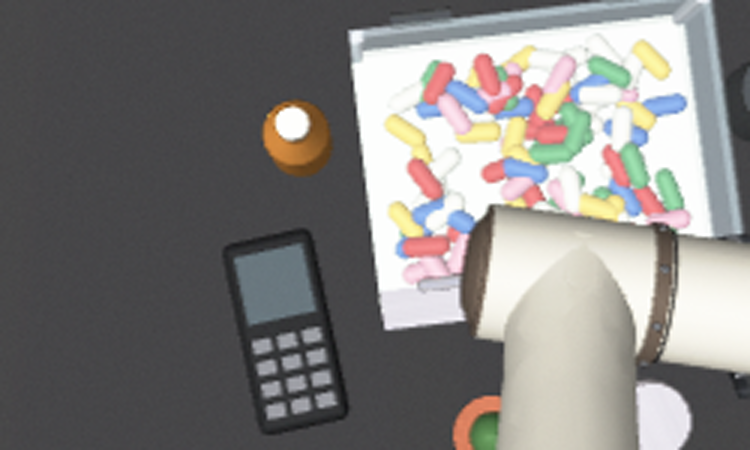

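The fingers are just right of the knob (scene: fingers (60,80), knob (108,85)). I'll lower a little, then push along case +y.

```bash

python3 -m inch '{"delta_pos":[[0.006,0,0.002],[0,-0.008,0],[0,-0.008,0],[0,-0.008,0],[0,-0.008,0]],"dr":[[0.4,0,-0.3],[0,0,0],[0,0,0],[0,0,0],[0,0,0]]}' 
python3 -c "
from h import *
plan(case(-150,-65.5,106),-1)"
```

```text
time: 7.98
ee_pos: [490.8, -206.6, 109.7]
orientation: [0.71, 0.04, -0.702, 0.042]
force: [0.6, -2.2, -2.1]
width: -0.003
delta mm [  3.6  -23.73   2.57] len 24.139583665642057 rot [ 0.13 -0.64 -0.23] | case tcp [-147.42  -89.21  109.72] F [ 0.63 -2.17 -2.05] w -0.0026081942047512653 t 7.9833
```

```bash

python3 -m inch '{"delta_pos":[[0.001,-0.007,0.001],[0.001,-0.006,0.001],[0,-0.005,0]],"dr":[[0,0,0],[0,0,0],[0,0,0]]}' 
python3 -m inch '{"delta_pos":[[0,-0.004,0],[0,-0.004,0]],"dr":[[0,0,0],[0,0,0]]}' 
python3 -c "
from h import *
plan(case(-150,-65.5,106),-1)"
```

```text
time: 8.23
ee_pos: [488.2, -186.7, 109.3]
orientation: [0.712, 0.04, -0.7, 0.044]
force: [0.4, -2.8, -1.7]
width: -0.001
time: 8.4
ee_pos: [487.9, -183.1, 109.7]
orientation: [0.712, 0.038, -0.7, 0.049]
force: [3.8, -39.5, -14.2]
width: -0.0
delta mm [ 3.68 -0.06  2.38] len 4.378599794689475 rot [ 0.57 -0.92 -0.95] | case tcp [-147.68  -65.47  109.72] F [  3.79 -39.49 -14.2 ] w -1.7545651148887914e-06 t 8.4
```

It stopped hard exactly at the expected end position. I'll back off and rise.

```bash

python3 -m inch '{"delta_pos":[[0,0.008,0],[0,0.008,0],[-0.02,0,0],[-0.03,0,0],[-0.03,0,0]],"dr":[[0,0,0],[0,0,0],[0,0,0],[0,0,0],[0,0,0]]}' 
python3 -m inch '{"delta_pos":[[-0.01,0,0],[0,0,0]],"dr":[[0,0,0],[0,0,0]]}' 0.06
python3 - <<'E'
from h import *
plan(case(-95,70,215),-1)
import cv2
for n in("scene","top"):
    im=r.camera(n); cv2.imwrite(f"pics/{n}4z.png",cv2.resize(im[130:280,180:430],None,fx=3,fy=3,interpolation=cv2.INTER_CUBIC))
E
```

```text
time: 8.82
ee_pos: [481.2, -197.4, 183.2]
orientation: [-0.703, -0.039, 0.708, -0.046]
force: [-0.2, -0.5, 0.3]
width: -0.003
time: 8.98
ee_pos: [483.9, -197.0, 199.5]
orientation: [0.707, 0.039, -0.705, 0.046]
force: [0.1, -0.4, -0.4]
width: 0.278
delta mm [ -16.93 -148.25  -59.29] len 160.56155677908058 rot [ 0.42 -0.13 -0.6 ] | case tcp [-153.18  -78.85  199.51] F [ 0.06 -0.42 -0.38] w 0.2777483501646582 t 8.9833
```

View pics/scene4z.png

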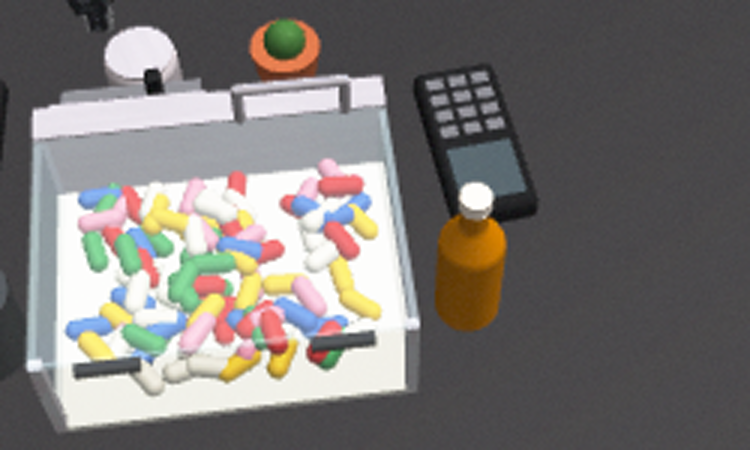

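```bash
python3 -c "
from h import *
p=proj('scene',case(-146,-47.5,127.5));print('expected zoom px',(p-[180,130])*3)"
python3 -m inch '{"delta_pos":[[-0.01,-0.02,-0.01],[-0.01,-0.03,-0.0125],[0,-0.03,-0.0125],[0,-0.03,-0.0125],[0,-0.02,-0.008]],"dr":[[0.4,0,-0.6],[0,0,0],[0,0,0],[0,0,0],[0,0,0]]}' 
python3 -m inch '{"delta_pos":[[0,0,0],[0,0,0]],"dr":[[0,0,0],[0,0,0]]}'
python3 -c "
from h import *
plan(case(-95,70,139),-1)"
```

```text
expected zoom px [151.1479036   72.21172807]
time: 9.5
ee_pos: [519.1, -58.6, 209.5]
orientation: [-0.7, -0.038, 0.712, -0.034]
force: [-0.3, -1.2, -0.4]
width: 0.705
time: 9.67
ee_pos: [518.4, -54.4, 205.9]
orientation: [-0.698, -0.04, 0.715, -0.036]
force: [-1.2, -0.3, -0.5]
width: 0.703
delta mm [ 66.77 -10.67  -9.31] len 68.25200772872431 rot [-0.31  1.35  0.43] | case tcp [-102.79   58.88  205.89] F [-1.2  -0.28 -0.45] w 0.7034134606371839 t 9.6667
```

The knob's top appears at about (153,72) and the expected spot for 0.045 is (151,72), so they agree. Back to the handle.

```bash

python3 -m inch '{"delta_pos":[[0,-0.01,-0.008],[0.02,-0.001,0],[0.02,0,0],[0.01,0,0],[0,0,0]],"dr":[[-0.3,1.2,0.4],[0,0,0],[0,0,0],[0,0,0],[0,0,0]]}' 
python3 -c "
from h import *
plan(case(-95,70,139),-1)"
```

```text
time: 10.08
ee_pos: [521.4, -45.0, 149.2]
orientation: [-0.702, -0.039, 0.71, -0.039]
force: [-0.2, 0.3, -0.2]
width: 0.703
delta mm [10.14 -2.1  -3.82] len 11.033795572920367 rot [-0.18  0.63  0.05] | case tcp [-98.72  67.91 149.17] F [-0.24  0.28 -0.16] w 0.702585179766115 t 10.0833
```

```bash

python3 -m inch '{"delta_pos":[[0.009,-0.002,-0.003],[0,0,0],[0,0,0]],"dr":[[0,0.6,0],[0,0,0],[0,0,0]]}' 
python3 -c "
from h import *
plan(case(-95,70,139),-1)"
python3 -m inch '{"delta_pos":[[0,0,0],[0,0,0],[0,0,0],[0,0,0],[0,0,0]],"dr":[[0,0,0],[0,0,0],[0,0,0],[0,0,0],[0,0,0]]}' 0
python3 -m inch '{"delta_pos":[[0,0,0],[0,0,0],[0,0,0],[0,0,0]],"dr":[[0,0,0],[0,0,0],[0,0,0],[0,0,0]]}' 
python3 -c "
from h import *
plan(case(-95,70,139),-1)"
```

```text
time: 10.33
ee_pos: [522.3, -45.3, 138.4]
orientation: [-0.704, -0.038, 0.708, -0.038]
force: [0.0, 0.3, -0.1]
width: 0.705
delta mm [-0.65 -2.46 -2.9 ] len 3.8585249044303986 rot [-0.36  0.33  0.01] | case tcp [-97.92  67.55 138.37] F [ 0.02  0.35 -0.11] w 0.7048565764820732 t 10.3333
time: 10.75
ee_pos: [524.9, -46.2, 141.1]
orientation: [0.707, 0.038, -0.705, 0.038]
force: [2.2, -0.8, -3.3]
width: 0.089
time: 11.08
ee_pos: [524.8, -46.2, 140.7]
orientation: [0.707, 0.038, -0.706, 0.038]
force: [2.4, -0.3, -2.8]
width: 0.095
delta mm [ 1.68 -3.63 -0.47] len 4.023040294463541 rot [-0.38 -0.08  0.01] | case tcp [-95.5   66.38 140.67] F [ 2.43 -0.31 -2.79] w 0.0950485485742349 t 11.0833
```

Gripped again. Now to work out the steps for the arc, tilting the tool by half the lid angle.

```bash
cat >> h.py <<'E'
H=lambda y:case(120,y,110.5)
def tilt_now():
    s=r.read_state();a=Ro.from_quat(s["orientation"]).apply([1,0,0]);return np.arctan2(-a@cx,-a[2])
def lid():
    s=r.read_state();R=Ro.from_quat(s["orientation"]);g=s["ee_pos"]-R.apply([19,0,0]);v=incase(g)-np.array([120,0,110.5])
    return np.arctan2(v[2],-v[0])-np.arctan2(46,215),np.hypot(v[0],v[2]),incase(g)
def arc(ths,k=.5):
    s=r.read_state();R0=Ro.from_quat(s["orientation"]);p0=s["ee_pos"];y=incase(p0)[1]
    M=np.c_[-cz,np.cross(-cx,-cz),-cx]
    print("lid est",lid(),"tilt",tilt_now(),"F",s["force"],"w",s["width"],"t",s["time"])
    for th in ths:
        a=th+np.arctan2(46,215);b=H(y)+219.9*(-np.cos(a)*cx+np.sin(a)*cz)
        R=Ro.from_rotvec(k*th*cy)*Ro.from_matrix(M);p=b+R.apply([19,0,0])
        print(th,R0.inv().apply(p-p0),np.degrees((R0.inv()*R).as_rotvec()));R0,p0=R,p
E
python3 -c "
from h import *
np.set_printoptions(precision=2,suppress=True)
arc([.03,.08,.14,.2,.27,.34,.41])"
```

```text
lid est (np.float64(0.013543291657439477), np.float64(221.0625183063517), array([-95.52,  66.37, 159.67])) tilt -0.0014760124480900827 F [ 2.43 -0.31 -2.79] w 0.0950485485742349 t 11.0833
0.03 [-3.26 -0.01 -1.66] [-0.38 -0.94  0.02]
0.08 [-10.66  -0.    -2.25] [-0.   -1.43  0.  ]
0.14 [-12.68  -0.    -3.09] [ 0.   -1.72  0.  ]
0.2 [-12.57   0.    -3.46] [-0.   -1.72 -0.  ]
0.27 [-14.49  -0.    -4.55] [ 0.   -2.01  0.  ]
0.34 [-14.3    0.    -5.05] [ 0.   -2.01  0.  ]
0.41 [-14.09  -0.    -5.55] [ 0.   -2.01 -0.  ]
```

```bash

python3 -m inch '{"delta_pos":[[-0.004,0,-0.0015],[-0.006,0,-0.0015]],"dr":[[0,-0.8,0],[0,-0.8,0]]}' 
python3 -m inch '{"delta_pos":[[-0.006,0,-0.0015],[-0.006,0,-0.0015]],"dr":[[0,-0.8,0],[0,-0.8,0]]}' 
python3 -c "
from h import *
np.set_printoptions(precision=2,suppress=True)
arc([.2,.27,.34,.41])"
```

```text
time: 11.25
ee_pos: [526.3, -46.0, 149.4]
orientation: [-0.695, -0.037, 0.717, -0.038]
force: [3.0, -0.4, -3.8]
width: 0.085
time: 11.42
ee_pos: [529.0, -45.7, 160.7]
orientation: [-0.684, -0.037, 0.728, -0.039]
force: [2.8, -0.9, -4.6]
width: 0.095
lid est (np.float64(0.10716112322312327), np.float64(221.20329494691043), array([-90.12,  66.38, 179.65])) tilt 0.062228921696655316 F [ 2.78 -0.93 -4.57] w 0.09520923674542305 t 11.4167
0.2 [-19.17  -0.06  -6.62] [-0.39 -2.16  0.06]
0.27 [-14.49  -0.    -4.55] [ 0.   -2.01  0.  ]
0.34 [-14.3    0.    -5.05] [ 0.   -2.01  0.  ]
0.41 [-14.09  -0.    -5.55] [ 0.   -2.01 -0.  ]
```

The lid is free and rising under light force.

```bash

python3 -m inch '{"delta_pos":[[-0.010,0,-0.003],[-0.010,0,-0.0035],[-0.010,0,-0.0035],[-0.010,0,-0.0035],[-0.010,0,-0.0035]],"dr":[[0,-1.4,0],[0,-1.4,0],[0,-1.4,0],[0,-1.4,0],[0,-1.4,0]]}' 
python3 -c "
from h import *
np.set_printoptions(precision=2,suppress=True)
arc([.41,.48,.55,.62,.69])"
```

```text
time: 11.83
ee_pos: [545.8, -43.6, 205.0]
orientation: [-0.629, -0.034, 0.775, -0.04]
force: [1.6, -1.0, -7.1]
width: 0.091
lid est (np.float64(0.3252921187177209), np.float64(221.47593422055905), array([-70.41,  66.42, 223.62])) tilt 0.2071908506692729 F [ 1.65 -0.97 -7.09] w 0.09120331137070385 t 11.8333
0.41 [-16.84  -0.13  -8.29] [-0.44  0.13  0.22]
0.48 [-13.86   0.    -6.04] [-0.   -2.01  0.  ]
0.55 [-13.62  -0.    -6.52] [ 0.   -2.01 -0.  ]
0.62 [-13.36   0.    -6.99] [ 0.   -2.01  0.  ]
0.69 [-13.09  -0.    -7.45] [-0.   -2.01  0.  ]
```

```bash

python3 -m inch '{"delta_pos":[[-0.010,0,-0.0045],[-0.010,0,-0.0045],[-0.010,0,-0.005],[-0.010,0,-0.005],[-0.010,0,-0.005]],"dr":[[0,-0.9,0],[0,-1.2,0],[0,-1.2,0],[0,-1.4,0],[0,-1.4,0]]}' 
python3 -c "
from h import *
np.set_printoptions(precision=2,suppress=True)
arc([.62,.69,.76,.83,.9,.97])"
```

```text
time: 12.25
ee_pos: [572.1, -40.5, 244.8]
orientation: [-0.572, -0.032, 0.819, -0.041]
force: [-1.8, -0.8, -3.0]
width: 0.09
lid est (np.float64(0.5452866906777716), np.float64(221.76973647420573), array([-41.35,  66.51, 262.65])) tilt 0.3508229212965419 F [-1.78 -0.84 -2.96] w 0.08990222553964518 t 12.25
0.62 [-14.12  -0.18  -9.53] [-0.41  2.34  0.44]
0.69 [-13.09  -0.    -7.45] [-0.   -2.01  0.  ]
0.76 [-12.79   0.    -7.91] [ 0.   -2.01 -0.  ]
0.83 [-12.49  -0.    -8.35] [ 0.   -2.01  0.  ]
0.9 [-12.16   0.    -8.78] [-0.   -2.01  0.  ]
0.97 [-11.82  -0.    -9.2 ] [ 0.   -2.01  0.  ]
```

```bash

python3 -m inch '{"delta_pos":[[-0.010,0,-0.006],[-0.010,0,-0.006],[-0.010,0,-0.006],[-0.010,0,-0.0065],[-0.010,0,-0.0065]],"dr":[[0,0,0],[0,-0.5,0],[0,-1,0],[0,-1.2,0],[0,-1.2,0]]}' 
python3 -c "
from h import *
np.set_printoptions(precision=2,suppress=True)
arc([.83,.9,.97])"
```

```text
time: 12.67
ee_pos: [609.0, -36.2, 279.2]
orientation: [-0.526, -0.031, 0.849, -0.042]
force: [-1.8, -0.5, -1.8]
width: 0.093
lid est (np.float64(0.7778165372916412), np.float64(222.3725530553744), array([ -2.28,  66.54, 296.24])) tilt 0.4609703165700467 F [-1.75 -0.46 -1.84] w 0.09288045455827466 t 12.6667
0.83 [-8.53 -0.14 -9.04] [-0.3   2.64  0.63]
0.9 [-12.16  -0.    -8.78] [-0.   -2.01  0.  ]
0.97 [-11.82   0.    -9.2 ] [ 0.   -2.01  0.  ]
```

```bash

python3 -m inch '{"delta_pos":[[-0.009,0,-0.008],[-0.010,0,-0.008],[-0.010,0,-0.008],[0,0,0],[0,0,0]],"dr":[[0,0,0],[0,0,0],[0,-0.6,0],[0,0,0],[0,0,0]]}' 
python3 -m inch '{"delta_pos":[[0,0,0],[0,0,0]],"dr":[[0,0,0],[0,0,0]]}' 
python3 - <<'E'
from h import *
np.set_printoptions(precision=2,suppress=True)
arc([.97])
import cv2
for n in("scene","top"):
    im=r.camera(n); cv2.imwrite(f"pics/{n}5.png",im)
arc([.97])
E
```

```text
time: 13.08
ee_pos: [636.1, -33.0, 295.9]
orientation: [-0.506, -0.03, 0.861, -0.043]
force: [-3.9, -0.2, -0.3]
width: 0.087
time: 13.25
ee_pos: [634.4, -33.2, 295.1]
orientation: [-0.504, -0.03, 0.862, -0.043]
force: [-3.5, -0.3, -2.7]
width: 0.089
lid est (np.float64(0.9155388204182232), np.float64(222.8661996525261), array([ 24.17,  66.6 , 311.71])) tilt 0.5114863788227004 F [-3.47 -0.33 -2.72] w 0.08862875317216433 t 13.25
0.97 [ -7.88  -0.12 -10.1 ] [-0.19  1.52  0.65]
lid est (np.float64(0.9157722497039323), np.float64(222.84853209887964), array([ 24.22,  66.61, 311.72])) tilt 0.5112328658751214 F [-2.55  0.05 -2.69] w 0.08879037577899851 t 13.35
0.97 [ -7.85  -0.12 -10.05] [-0.19  1.5   0.65]
```

View pics/scene5.png

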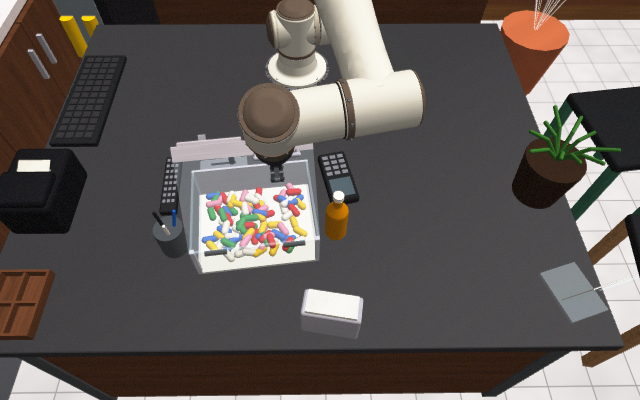

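View pics/top5.png

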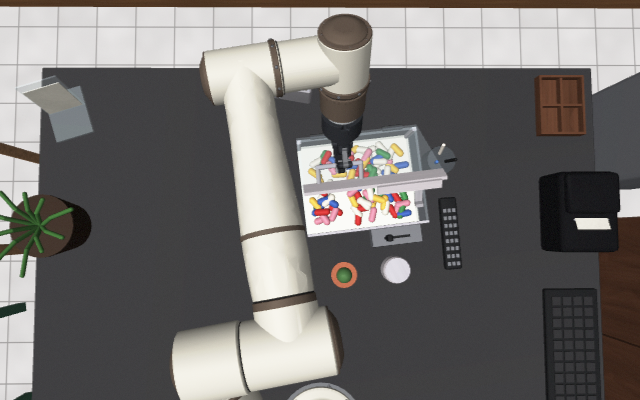

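The lid is up (top view: rail from (305,188) to (445,175)), with the handle still between the fingers at (345,165). Next, a quick check that the loose things haven't moved, then hand in.

```bash
python3 - <<'E'
import cv2,numpy as np
def d(n,nm,x0,y0,x1,y1):
    a=cv2.imread(f"pics/{n}0.png")[y0:y1,x0:x1].astype(int);b=cv2.imread(f"pics/{n}5.png")[y0:y1,x0:x1].astype(int)
    print(nm,(abs(a-b).max(2)>40).sum())
d("top","tin",378,254,414,286);d("top","cactus",328,260,360,290);d("top","remote",436,195,464,272)
d("scene","terminal",320,155,358,200);d("scene","sauce",323,190,350,242);d("scene","pencup",150,208,188,258)
from h import *
arc([.97])
s=r.read_state();print(abs(s["joint_velocities"]).max(),s["q"])
print(r.finish_job())
E
```

```text
tin 0
cactus 0
remote 0
terminal 0
sauce 0
pencup 143
lid est (np.float64(0.9157722497039323), np.float64(222.84853209887964), array([ 24.22430007,  66.60807642, 311.71750312])) tilt 0.5112328658751214 F [-2.54941287  0.05313657 -2.68881531] w 0.08879037577899851 t 13.35
0.97 [ -7.84907324  -0.12267555 -10.0494701 ] [-0.19468267  1.5040819   0.65474221]
0.006092047522979164 [ 0.18034948  0.65656261  0.54806546 -0.04793882 -1.97149617 -0.08030765]
the job is handed in; nothing more can be done
None
```

The pen cup region changed, so I'll look at the saved pictures to see why.

```bash
python3 - <<'E'
import cv2,numpy as np
o=[]
for n,(x,y) in(("scene",(140,195)),("top",(415,135))):
    for k in"05": o.append(cv2.resize(cv2.imread(f"pics/{n}{k}.png")[y:y+65,x:x+60],None,fx=3.3,fy=3.3))
cv2.imwrite("pics/cup.png",np.hstack(o))
E
```

```text
(no output)
```

View pics/cup.png

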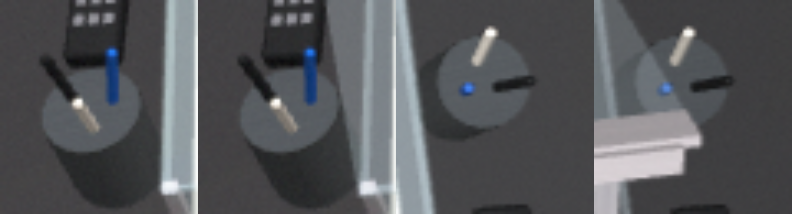

